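# Clamp the glass tile and lock the jig with its two-in-one knob

### The job

Clamp the foiled glass tile in the soldering jig: turn the big lower ring of the two-in-one knob clockwise until the red jaw has pushed the tile square against the dark fence and presses it with about 12 newtons, going by feel, because too little lets it slip and too much cracks the glass. Only then turn the small orange lock knob on top clockwise as far as its stop, without turning the ring along with it, so that the squeeze stays the same; then let go, and leave the other things on the bench alone.

Things in the scene. Friction and masses are not known exactly. Their poses are not given: they have to be found in the camera images.
- jig: Fixed jig: aluminium plate 270 x 130 x 10 mm. Origin on its underside; x = feed direction, knob to fence; z up. Blue housing (72 x 76 mm, top at z = 40 mm) carries the two-in-one knob, vertical axis at x = -82 mm, y = 0. Plate spans x = -145 to 125 mm. Dark fence bar (16 mm thick and high, two 26 mm thumb nuts) across it, fixed anywhere from x = 78 to 88 mm (centre), not reported.
- ring_grip (a point): Point on the knob axis 6 mm below the ring's top: height to grip the ring. Ring = lower, outer knob: black ribbed disc, grip diameter 52 mm, 22 mm high, its underside 8 mm above the blue housing. The orange lock knob above it ends 40 mm above this point.
- ring (a joint): Ring angle, rad: 0 at start, grows clockwise from above, to 3.4. Feeds the jaw's carriage 10 mm/rad. Friction about 0.25 N m, plus 0.010 N m push-back per newton of squeeze (at rest friction may mask this: compare readings after like steps). Stays where left. Jaw meets tile at 0.3 to 1.1; tile is home on the fence at 1.4 to 2.4, then each 0.1 rad adds about 6 N.
- lock_grip (a point): Point on the knob axis 26 mm above the ring's top: height to grip the lock knob. Lock knob = upper, inner knob: orange cylinder, diameter 26 mm, 28 mm high; it begins 6 mm above the ring's top (thin neck between) and ends 8 mm above this point.
- lock (a joint): Lock knob angle relative to the ring that carries it, rad, grows clockwise seen from above: 0 loose, 1.4 hard stop = locked; starts at 0 to 0.35. Light (0.04 N m) until the stop. It rides round with the ring when the ring turns; turned on against its stop it drives the ring along and raises the squeeze.
- jaw: Red jaw bar 12 x 92 mm, 16 mm high, sliding along the jig's x just above the plate, sprung on the steel carriage behind it (6 N per mm, 8 mm of give). Axes as the jig's; at the start its origin is the jig's origin. Its pressing face is at x = -4 mm in its own frame.
- tile: Green glass tile with copper foil edging, 60 mm (along its x, the feed direction) x 70 mm x 6 mm, lying loose on the jig's plate between jaw and fence, up to 0.06 rad out of square; origin at the centre of its underside. It cracks above 30 N.
- flux: Blue flux bottle, 44 mm diameter, 120 mm high, loose bystander; origin at the centre of its foot.
- jar: White plastic jar, 64 mm diameter, 85 mm high, loose bystander; origin at the centre of its foot.
- tape: Roll of copper foil tape lying flat beside the jig, 70 mm diameter, 8 mm high, loose bystander; origin at the centre of its underside.
- pliers: Red-handled pliers lying beside the jig, about 130 mm long along their x, 12 mm high, loose bystander; origin midway along, underneath.
Things that resemble listed ones, but are neither listed nor needed, are in the scene too. There is more than one size of the tile; the one meant has the size given above.

How it is judged:
By the outcome, as a careful person would: the job done as asked, in the order asked, and still so for the second after the job is handed in, with the robot touching nothing.
It also fails if it takes over 72 s, if anything falls off the work surface, if the arm or the gripper's body presses on something with over 40 N, if the wrist force passes 120 N, or if a joint passes its speed limit or range.

### The arm

A 7-joint arm with a two-finger parallel gripper is mounted at the origin on the work surface. World frame = base frame: x ahead of the robot, y to its left, z up, the work surface at z = 0. Lengths are in m, angles in degrees, forces in N, time in s.
With the tool pointing down it reaches from about 0.425 to 0.875 m from the base axis. Payload 4.7 kg.
Tool frame: the origin (TCP) lies at the very end of the fingers, on their centre line; the grasp point (between the pads) lies 19 mm behind it; x points along the fingers, z is the direction in which the jaws open and shut, and the axes are right-handed (so a half turn about x gives the same grasp; the last joint's range is limited). The gripper opens to 87 mm and grips with 3 to 60 N. Pads are 19 mm wide; open, the fingers measure 117 mm over their backs; the gripper's body (75 mm by 190 mm) begins 51 mm behind the grasp point.
Start: joints at [-68.978, 18.392, -4.016, 83.108, 1.295, 78.541, -3.26], TCP at [0.225, 0.61, 0.223] pointing down, gripper open.
Joint ranges: [-163.93, 163.93], [-17.29, 119.83], [-79.2, 71.16], [3.27, 140.29], [-89.18, 269.18], [5.43, 117.66], [-154.24, 154.24]. Speed limits (degrees/s): [147.25, 147.25, 180, 180, 180, 180, 180].

### API

Orientations are given as [roll, pitch, yaw] about the fixed x, y, z axes, in that order (R = Rz(yaw) Ry(pitch) Rx(roll)).
In Python, from cell import env gives the robot as it stands. The module is installed in compiled form; this text tells all that it offers.
- The arm moves only by the tool drive_tool, never from a script. Its argument "increments" is a list of rows, each a list of 2 entries, a list of its own where there are three numbers: the shift along the tool's x, y, z scaled (see below), then the turn, a rotation vector about the tool's x, y, z scaled (see below). In form: [[[dx, dy, dz], [wx, wy, wz]], ...]. A call has 1 to 10 rows; each row shifts and turns the commanded pose from where the row before left it, along the tool's axes as they then stand; what a row does not reach is not made up. The controller multiplies each number of a shift by 0.04 m and each number of a turn by 120 degrees. A row lasts 1/10 s, in which the tool goes at most 50 mm and 8.59 degrees, less where a joint would pass 70% of its speed; a pose out of reach is approached as far as the arm can. A call with a number of a shift or a turn outside -1 to 1 is refused whole. A call with a gripper value outside its range is refused whole. "hand" is the gripper's target within -1 to 1 (fully open at 1, half-way at 0, shut at -1), set as the call begins (left out, the last holds). The fingers move at their own pace and stop on an object; "squeeze" is the grip in N (left out, the last holds). Time passes only in rows, so rows that do not move let the fingers close. It gives the time, the measured TCP pose, the force and the opening at its end, in the units of the state.
- env.get_obs(): the state, without advancing time (a new reading comes with each control period).
- env.read_camera(name): name is "side" or "top"; returns a dict with "frame" (400x640x3 uint8, red, green, blue), "fx", "fy", "cx", "cy" (pixels), "R" (3x3) and "t" (3): a world point X has camera coordinates R X + t. Camera axes: x right, y down, z forward; pixel columns grow to the right and rows downward; lengths in m; the calibration is good to about 2 mm. A picture is of the moment at which its call begins. There is no depth.
- env.sign_off(): hands the job in, once; it reports no verdict.
The state is a dict: "time_s": time; "qpos": joint angles; "joint_velocities": joint speeds; "effort": joint torques, N m; "tool_pos": TCP position; "tool_rot": TCP orientation; "force": force on the tool from outside, world axes, zero at the start; "wrist_torque": the same for the moment, N m; "grip_width": finger opening in m.
Only numpy, scipy, OpenCV 4.12 (cv2) and the standard library are available. Lean on these libraries where they do the work, as an engineer would, in place of code of your own. Each camera call takes 0.05 s, during which the arm holds its last target.

## Working session

There is one attempt and no reset: what is moved stays moved. The work goes in short steps, Python scripts to look and compute and a tool call to move; the robot and the scene stay as the last step left them, time stands still between calls to the robot, and variables do not carry over. Pictures are saved under pics/ and viewed, and the job is handed in when it is done.

Besides the shell and the picture viewer there is one more tool, called after "Emit:" as name(argument=value, ...) on one line, values as JSON. drive_tool: Moves the arm, as the interface text tells. Shifts and turns lie within -1 to 1; 1 stands for 0.04 m of shift or 120 degrees of turn. Its arguments: {"type":"object","properties":{"increments":{"type":"array"},"hand":{"type":"number"},"squeeze":{"type":"number"}},"required":["increments"]}

```bash
mkdir -p pics; python3 - <<'E'
from cell import env
import cv2
o=env.get_obs()
for k,v in o.items(): print(k,v)
for n in("top","side"):
    c=env.read_camera(n); cv2.imwrite(f"pics/{n}0.png",c["frame"][:,:,::-1])
    print(n,{k:c[k] for k in c if k!="frame"})
E
```

```text
time_s 0.0
qpos [-68.97860395  18.43886021  -4.01684774  83.17567746   1.29472088
  78.53976247  -3.26020568]
joint_velocities [ 0.03859841 -0.1675815   0.02723153  0.0068743   0.03955123  0.04173921
 -0.0005064 ]
effort [ 1.47764426e-04 -4.91292965e+01 -4.03563436e-01 -3.12526166e+01
 -6.38159411e-02  4.35472280e-02  1.62308652e-04]
tool_pos [0.22442886 0.60943485 0.22145715]
tool_rot [-177.34399167   89.89081606 -107.55463324]
force [ 0.28329806 -0.21251963 -0.32725714]
wrist_torque [ 0.03097379 -0.05527614  0.03884347]
grip_width 0.08673842740629131
top {'fx': 368.5166005598446, 'fy': 368.5166005598446, 'cx': 320.64798404337364, 'cy': 203.12366561241274, 'R': array([[-0.02280912, -0.99965382, -0.01311414],
       [-0.99393634,  0.02408612, -0.10728658],
       [ 0.10756531,  0.01058751, -0.99414164]]), 't': array([0.02496318, 0.50758535, 0.9173291 ])}
side {'fx': 426.0152279232555, 'fy': 426.0152279232555, 'cx': 324.0373177666048, 'cy': 201.76299797019476, 'R': array([[ 0.8549553 , -0.51866133,  0.00647057],
       [-0.3851591 , -0.64314839, -0.66182522],
       [ 0.34742469,  0.56333878, -0.74963025]]), 't': array([-0.44779882,  0.28356978,  0.92492599])}
```

View pics/top0.png

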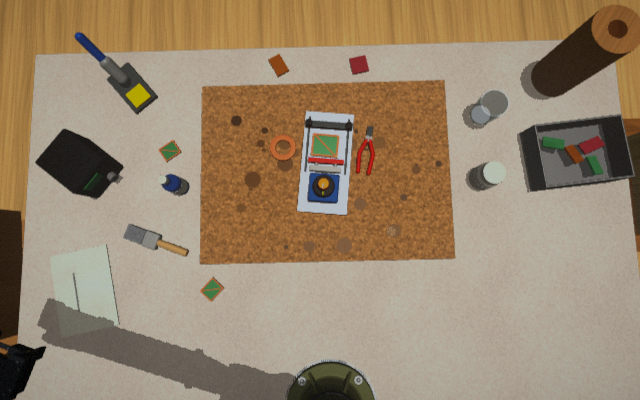

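View pics/side0.png

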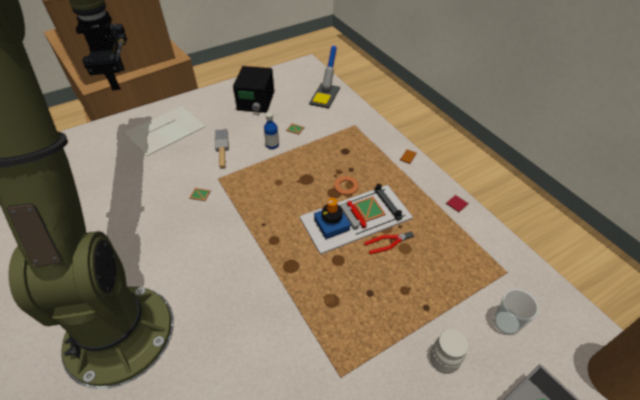

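```bash
python3 - <<'E'
import cv2
a=cv2.imread("pics/top0.png")[95:225,255:395]; cv2.imwrite("pics/topz.png",cv2.resize(a,None,fx=4.5,fy=4.5,interpolation=cv2.INTER_CUBIC))
a=cv2.imread("pics/side0.png")[170:260,290:420]; cv2.imwrite("pics/sidez.png",cv2.resize(a,None,fx=6,fy=6,interpolation=cv2.INTER_CUBIC))
E
```

```text
(no output)
```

View pics/topz.png

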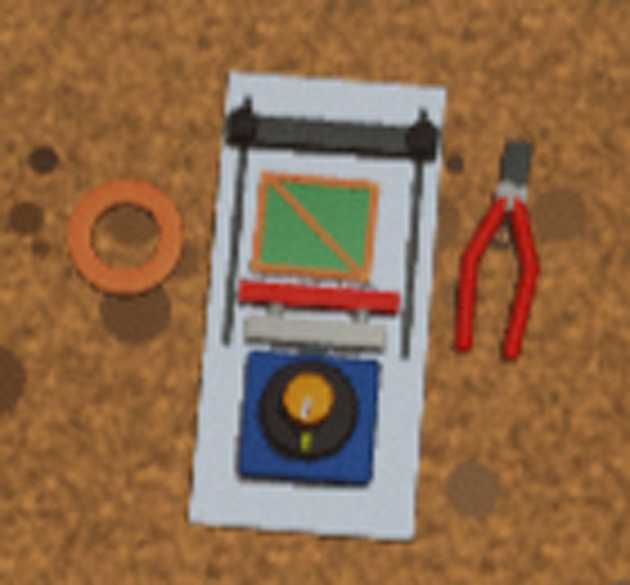

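View pics/sidez.png

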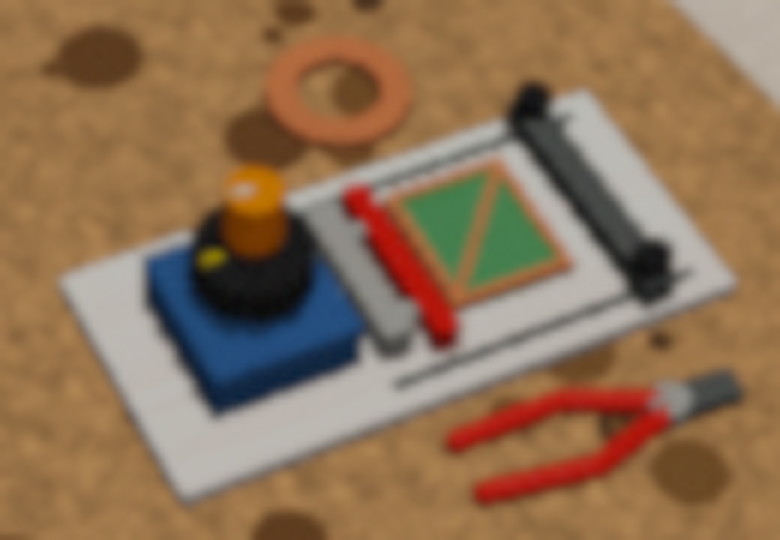

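```bash
cat > h.py <<'E'
import numpy as np
CAM={'top':dict(f=368.5166,cx=320.648,cy=203.1237,R=np.array([[-0.02280912,-0.99965382,-0.01311414],[-0.99393634,0.02408612,-0.10728658],[0.10756531,0.01058751,-0.99414164]]),t=np.array([0.02496318,0.50758535,0.9173291])),
'side':dict(f=426.01523,cx=324.0373,cy=201.763,R=np.array([[0.8549553,-0.51866133,0.00647057],[-0.3851591,-0.64314839,-0.66182522],[0.34742469,0.56333878,-0.74963025]]),t=np.array([-0.44779882,0.28356978,0.92492599]))}
def proj(n,X):
    c=CAM[n];p=X@c['R'].T+c['t'];return np.c_[c['f']*p[:,0]/p[:,2]+c['cx'],c['f']*p[:,1]/p[:,2]+c['cy']]
E
python3 - <<'E'
from h import *
from scipy.optimize import least_squares
z=lambda P,s,o:(np.array(P,float)+.5)/s-.5+o
# far-left, far-right, near-right, near-left  (jig x=far, y=left)
T=z([(231,70),(446,88),(412,541),(190,522)],4.5,np.array([255,95]))
S=z([(586,90),(737,286),(187,502),(62,282)],6,np.array([290,170]))
C=np.array([(.125,.065),(.125,-.065),(-.145,-.065),(-.145,.065)])
def pts(p,L,zz):
    c,s=np.cos(p[2]),np.sin(p[2]);L=np.atleast_2d(L)
    return np.c_[p[0]+c*L[:,0]-s*L[:,1],p[1]+s*L[:,0]+c*L[:,1],np.full(len(L),p[3]+zz)]
f=lambda p:np.r_[(proj('top',pts(p,C,.01))-T).ravel(),(proj('side',pts(p,C,.01))-S).ravel()]
r=least_squares(f,[.62,0,0,0]);p=r.x
print(p,np.degrees(p[2]));print(f(p).round(2))
k=pts(p,[-.082,0],0);print("knob",k)
for n in CAM:
  for h in (.04+.008+.022,.04+.008+.022+.034): print(n,h,proj(n,pts(p,[-.082,0],h)))
# fits w/o z
for n,D in(('top',T),('side',S)):
  g=lambda q:(proj(n,pts(np.r_[q,0],C,.01))-D).ravel()
  q=least_squares(g,[.62,0,0]).x;print(n,q,pts(np.r_[q,0],[-.082,0],0))
E
```

```text
[ 6.30577598e-01 -4.12403625e-03 -1.02767930e-01 -1.27355629e-04] -5.888168677621481
[-0.27  0.15  0.28 -0.32  0.54 -0.77  0.13 -0.46 -0.26  0.63 -0.16  0.07
 -0.62 -0.16 -0.49 -0.27]
knob [[ 5.49010228e-01  4.28810865e-03 -1.27355629e-04]]
top 0.07 [[323.58884783 184.64070196]]
top 0.10400000000000001 [[323.51450745 182.38569301]]
side 0.07 [[331.95572824 211.00208482]]
side 0.10400000000000001 [[332.23984583 202.01285071]]
top [ 0.6295975  -0.00370072 -0.10664043] [[0.54806332 0.00502723 0.        ]]
side [ 0.63153342 -0.00449787 -0.09743311] [[0.54992233 0.00347901 0.        ]]
```

```bash
cat >> h.py <<'E'
from scipy.spatial.transform import Rotation as Ro
def st():
    from cell import env
    o=env.get_obs(); R=Ro.from_euler('xyz',o['tool_rot'],degrees=True)
    return o,np.array(o['tool_pos']),R
def plan(tgt,openyaw=None):
    o,p,R=st(); M=R.as_matrix()
    print('t',o['time_s'],'pos',p.round(4),'q',np.round(o['qpos'],1),'w',round(o['grip_width'],4),'F',np.round(o['force'],2),'T',np.round(o['wrist_torque'],3))
    print('axes x',M[:,0].round(3),'y',M[:,1].round(3),'z',M[:,2].round(3),'open yaw',np.degrees(np.arctan2(M[1,2],M[0,2])).round(2))
    d=M.T@(np.array(tgt)-p); print('shift tool units',(d/.04).round(3),'mm',(d*1e3).round(1))
    # levelling rotation: tool x -> -z
    v=np.cross(M[:,0],[0,0,-1]); print('level units',(M.T@np.degrees(v)/120).round(4))
E
python3 -c "
from h import *
plan([.5485,.0043,.2])"
```

```text
t 0.1 pos [0.2245 0.6095 0.2216] q [-69.   18.4  -4.   83.2   1.3  78.5  -3.3] w 0.0874 F [-0.14 -0.28 -0.15] T [-0.008  0.009 -0.038]
axes x [-0.001 -0.002 -1.   ] y [-0.938  0.346 -0.   ] z [ 0.346  0.938 -0.002] open yaw 69.79
shift tool units [  0.56  -12.829 -11.398] mm [  22.4 -513.2 -455.9]
level units [-0.     -0.0008  0.    ]
```

Emit:
drive_tool(increments=[[[0, -0.64, -0.57], [0, 0, 0]], [[0, -0.64, -0.57], [0, 0, 0]], [[0, -0.64, -0.57], [0, 0, 0]], [[0, -0.64, -0.57], [0, 0, 0]], [[0, -0.64, -0.57], [0, 0, 0]], [[0, -0.64, -0.57], [0, 0, 0]], [[0, -0.64, -0.57], [0, 0, 0]], [[0, -0.64, -0.57], [0, 0, 0]], [[0, -0.64, -0.57], [0, 0, 0]], [[0, -0.64, -0.57], [0, 0, 0]]], hand=1, squeeze=50)

```text
time_s: 1.1
tool_pos: [0.3863, 0.3061, 0.2223]
tool_rot: [145.1, 90.0, -145.1]
force: [1.0, 0.4, 0.3]
grip_width: 0.0871
```

Emit:
drive_tool(increments=[[[0, -0.64, -0.57], [0, 0, 0]], [[0, -0.64, -0.57], [0, 0, 0]], [[0, -0.64, -0.57], [0, 0, 0]], [[0, -0.64, -0.57], [0, 0, 0]], [[0, -0.64, -0.57], [0, 0, 0]], [[0, -0.64, -0.57], [0, 0, 0]], [[0, -0.64, -0.57], [0, 0, 0]], [[0, -0.64, -0.57], [0, 0, 0]], [[0, -0.64, -0.57], [0, 0, 0]], [[0, -0.64, -0.57], [0, 0, 0]]])

```text
time_s: 2.1
tool_pos: [0.5478, 0.0039, 0.2223]
tool_rot: [88.6, 90.0, 158.4]
force: [0.8, 0.8, 0.4]
grip_width: 0.0872
```

```bash
python3 -c "
from h import *
plan([.5485,.0043,.15])"
```

```text
t 2.1 pos [0.5478 0.0039 0.2223] q [-29.9   6.   28.8  98.8  -3.   76.   69.3] w 0.0872 F [0.81 0.85 0.4 ] T [ 0.041  0.024 -0.023]
axes x [-0.  0. -1.] y [-0.938  0.345  0.   ] z [0.345 0.938 0.   ] open yaw 69.8
shift tool units [ 1.807 -0.015  0.015] mm [72.3 -0.6  0.6]
level units [ 0.      0.     -0.0002]
```

Emit:
drive_tool(increments=[[[0.44, 0, 0], [0, 0, 0]], [[0.44, 0, 0], [0, 0, 0]], [[0.44, 0, 0], [0, 0, 0]], [[0.44, 0, 0], [0, 0, 0]], [[0.44, 0, 0], [0, 0, 0]], [[0.44, 0, 0], [0, 0, 0]]])

```text
time_s: 2.7
tool_pos: [0.5471, 0.0052, 0.1159]
tool_rot: [108.5, 90.0, 178.3]
force: [-0.2, 0.1, -0.0]
grip_width: 0.0868
```

```bash
python3 - <<'E'
from h import *
import cv2
from cell import env
plan([.5485,.0043,.046])
a=env.read_camera("top")["frame"][95:225,255:395,::-1];b=env.read_camera("side")["frame"][140:260,270:430,::-1]
a=cv2.resize(a,(390,360),interpolation=2);b=cv2.resize(b,(480*5//6,360*5//6),interpolation=2);b=cv2.copyMakeBorder(b,0,60,0,0,0)
cv2.imwrite("pics/a1.png",np.hstack([a,b]))
E
```

```text
t 2.7 pos [0.5471 0.0052 0.1159] q [-28.9  11.1  28.5 106.3  -5.9  64.   71.5] w 0.0868 F [-0.19  0.12 -0.04] T [-0.046 -0.015 -0.017]
axes x [-0.001  0.    -1.   ] y [-0.938  0.345  0.001] z [ 0.345  0.938 -0.   ] open yaw 69.79
shift tool units [ 1.747 -0.041 -0.009] mm [69.9 -1.6 -0.3]
level units [ 0.     -0.0001 -0.0003]
```

View pics/a1.png

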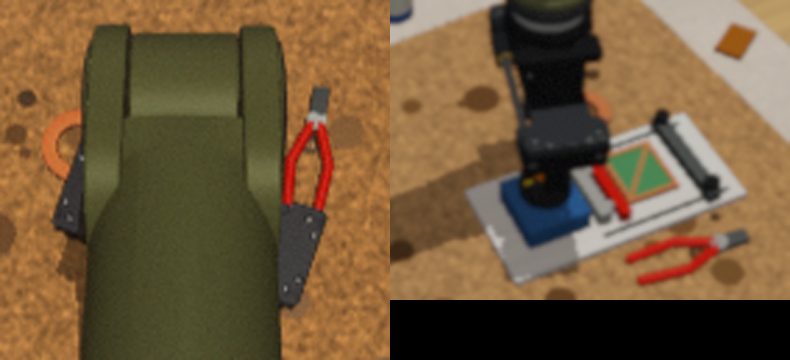

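Emit:
drive_tool(increments=[[[0.44, -0.01, 0], [0, 0, 0]], [[0.44, -0.01, 0], [0, 0, 0]], [[0.43, -0.01, 0], [0, 0, 0]], [[0.43, -0.01, 0], [0, 0, 0]], [[0, 0, 0], [0, 0, 0]], [[0, 0, 0], [0, 0, 0]]])

```text
time_s: 3.4
tool_pos: [0.5494, 0.0046, 0.0481]
tool_rot: [-70.6, 90.0, -0.8]
force: [0.5, 0.2, 0.4]
grip_width: 0.087
```

Emit:
drive_tool(increments=[[[0, 0, 0], [0, 0, 0]], [[0, 0, 0], [0, 0, 0]], [[0, 0, 0], [0, 0, 0]], [[0, 0, 0], [0, 0, 0]], [[0, 0, 0], [0, 0, 0]], [[0, 0, 0], [0, 0, 0]], [[0, 0, 0], [0, 0, 0]]], hand=-1, squeeze=50)

```text
time_s: 4.1
tool_pos: [0.5489, 0.004, 0.0475]
tool_rot: [169.6, 90.0, -120.7]
force: [-2.4, -1.8, 2.8]
grip_width: 0.0511
```

```bash
python3 - <<'E'
from h import *
plan([.5485,.0043,.046])
E
```

```text
t 4.1 pos [0.5489 0.004  0.0475] q [-27.6  16.2  27.7 109.5  -8.9  56.4  74. ] w 0.0511 F [-2.43 -1.81  2.83] T [-0.443  0.289  0.05 ]
axes x [-0.    -0.001 -1.   ] y [-0.938  0.346  0.   ] z [ 0.346  0.938 -0.001] open yaw 69.78
shift tool units [0.037 0.011 0.004] mm [1.5 0.4 0.2]
level units [-0.     -0.0003 -0.0001]
```

Emit:
drive_tool(increments=[[[0, 0, 0], [0.04, 0, 0]], [[0, 0, 0], [0.04, 0, 0]], [[0, 0, 0], [0.04, 0, 0]], [[0, 0, 0], [0.04, 0, 0]]])

```text
time_s: 4.5
tool_pos: [0.5486, 0.0036, 0.0475]
tool_rot: [-178.7, 89.9, -128.3]
force: [-2.1, -3.0, 3.0]
grip_width: 0.0511
```

```bash
cat > r.py <<'E'
from h import *
o,p,R=st();M=R.as_matrix();y=np.degrees(np.arctan2(M[1,2],M[0,2]))
print('t %.2f turned deg %.2f rad %.4f Tz %.4f'%(o['time_s'],69.78-y,np.radians(69.78-y),o['wrist_torque'][2]),'eff7 %.3f'%o['effort'][6],'F',np.round(o['force'],2),'T',np.round(o['wrist_torque'],3),'pos',p.round(4),'q7 %.1f'%o['qpos'][6],'v7 %.2f'%o['joint_velocities'][6],'w %.4f'%o['grip_width'])
open('log.txt','a').write(f"{o['time_s']:.2f} {np.radians(69.78-y):.4f} {o['wrist_torque'][2]:.4f} {o['effort'][6]:.4f}\n")
E
python3 r.py
```

```text
t 4.50 turned deg 19.38 rad 0.3382 Tz 0.2711 eff7 0.568 F [-2.05 -3.    3.02] T [-0.608  0.466  0.271] pos [0.5486 0.0036 0.0475] q7 55.5 v7 -45.38 w 0.0511
```

Emit:
drive_tool(increments=[[[0, 0, 0], [0.04, 0, 0]], [[0, 0, 0], [0.04, 0, 0]], [[0, 0, 0], [0.04, 0, 0]], [[0, 0, 0], [0.04, 0, 0]]])

```text
time_s: 4.9
tool_pos: [0.5482, 0.0032, 0.0475]
tool_rot: [-171.5, 89.9, -140.3]
force: [-3.8, -2.4, 4.3]
grip_width: 0.0506
```

```bash
python3 r.py
```

```text
t 4.90 turned deg 38.59 rad 0.6736 Tz 0.2685 eff7 0.559 F [-3.82 -2.35  4.28] T [-0.771  0.76   0.269] pos [0.5482 0.0032 0.0475] q7 37.3 v7 -45.06 w 0.0506
```

Emit:
drive_tool(increments=[[[0, 0, 0], [0.04, 0, 0]], [[0, 0, 0], [0.04, 0, 0]], [[0, 0, 0], [0.04, 0, 0]], [[0, 0, 0], [0.04, 0, 0]]])

```text
time_s: 5.3
tool_pos: [0.5478, 0.003, 0.0475]
tool_rot: [-161.8, 89.8, -149.8]
force: [-6.0, -3.7, 5.4]
grip_width: 0.0504
```

```bash
python3 r.py; python3 - <<'E'
from h import *
import cv2
from cell import env
b=env.read_camera("side")["frame"][140:260,270:430,::-1]
cv2.imwrite("pics/b1.png",cv2.resize(b,None,fx=5,fy=5,interpolation=2))
E
python3 r.py
```

```text
t 5.30 turned deg 57.80 rad 1.0087 Tz 0.2630 eff7 0.552 F [-6.04 -3.75  5.43] T [-0.838  0.983  0.263] pos [0.5478 0.003  0.0475] q7 19.2 v7 -44.77 w 0.0504
t 5.35 turned deg 58.01 rad 1.0125 Tz -0.1552 eff7 -0.117 F [-4.32 -3.88  5.54] T [-0.846  0.973 -0.155] pos [0.5478 0.003  0.0475] q7 19.0 v7 7.48 w 0.0511
```

View pics/b1.png

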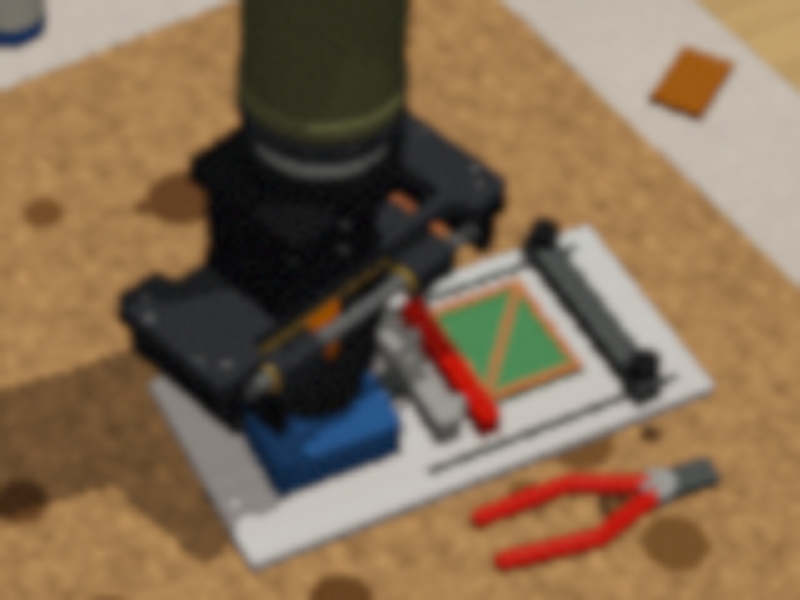

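Emit:
drive_tool(increments=[[[0, 0, 0], [0.04, 0, 0]], [[0, 0, 0], [0.04, 0, 0]], [[0, 0, 0], [0.04, 0, 0]], [[0, 0, 0], [0.02, 0, 0]], [[0, 0, 0], [0.02, 0, 0]]])

```text
time_s: 5.85
tool_pos: [0.5473, 0.003, 0.0474]
tool_rot: [-152.1, 89.8, -159.3]
force: [-6.4, -3.7, 7.5]
grip_width: 0.0508
```

```bash
python3 r.py
```

```text
t 5.85 turned deg 76.90 rad 1.3422 Tz 0.2818 eff7 0.129 F [-6.43 -3.75  7.49] T [-0.862  1.34   0.282] pos [0.5473 0.003  0.0474] q7 1.3 v7 -22.22 w 0.0508
```

Emit:
drive_tool(increments=[[[0, 0, 0], [0.02, 0, 0]], [[0, 0, 0], [0.02, 0, 0]]])

```text
time_s: 6.05
tool_pos: [0.5471, 0.003, 0.0474]
tool_rot: [-150.0, 89.7, -161.9]
force: [-6.2, -3.8, 7.6]
grip_width: 0.0509
```

```bash
python3 r.py
```

```text
t 6.05 turned deg 81.70 rad 1.4260 Tz 0.2460 eff7 0.140 F [-6.18 -3.84  7.57] T [-0.808  1.392  0.246] pos [0.5471 0.003  0.0474] q7 -3.2 v7 -22.16 w 0.0509
```

Emit:
drive_tool(increments=[[[0, 0, 0], [0.02, 0, 0]], [[0, 0, 0], [0.02, 0, 0]]])

```text
time_s: 6.25
tool_pos: [0.547, 0.003, 0.0474]
tool_rot: [-147.6, 89.7, -164.3]
force: [-8.1, -3.2, 8.8]
grip_width: 0.0511
```

```bash
python3 r.py
```

```text
t 6.25 turned deg 86.50 rad 1.5097 Tz 0.3000 eff7 0.140 F [-8.09 -3.23  8.79] T [-0.855  1.453  0.3  ] pos [0.547  0.003  0.0474] q7 -7.7 v7 -22.15 w 0.0511
```

Emit:
drive_tool(increments=[[[0, 0, 0], [0.02, 0, 0]], [[0, 0, 0], [0.02, 0, 0]]])

```text
time_s: 6.45
tool_pos: [0.5469, 0.0031, 0.0474]
tool_rot: [-144.4, 89.7, -165.9]
force: [-7.7, -3.6, 7.0]
grip_width: 0.0507
```

```bash
python3 r.py
```

```text
t 6.45 turned deg 91.30 rad 1.5934 Tz 0.1959 eff7 0.139 F [-7.67 -3.6   6.98] T [-0.84   1.548  0.196] pos [0.5469 0.0031 0.0474] q7 -12.1 v7 -22.04 w 0.0507
```

Emit:
drive_tool(increments=[[[0, 0, 0], [0.02, 0, 0]]])

```text
time_s: 6.55
tool_pos: [0.5468, 0.0031, 0.0474]
tool_rot: [-143.3, 89.7, -167.3]
force: [-7.5, -3.2, 9.0]
grip_width: 0.0508
```

```bash
python3 r.py
```

```text
t 6.55 turned deg 93.70 rad 1.6354 Tz 0.2618 eff7 0.138 F [-7.45 -3.23  8.96] T [-0.835  1.63   0.262] pos [0.5468 0.0031 0.0474] q7 -14.3 v7 -22.09 w 0.0508
```

Emit:
drive_tool(increments=[[[0, 0, 0], [0.02, 0, 0]]])

```text
time_s: 6.65
tool_pos: [0.5468, 0.0032, 0.0474]
tool_rot: [-142.0, 89.7, -168.3]
force: [-7.9, -3.3, 8.4]
grip_width: 0.0509
```

```bash
python3 r.py
```

```text
t 6.65 turned deg 96.10 rad 1.6772 Tz 0.2549 eff7 0.138 F [-7.92 -3.26  8.39] T [-0.809  1.643  0.255] pos [0.5468 0.0032 0.0474] q7 -16.6 v7 -21.98 w 0.0509
```

Emit:
drive_tool(increments=[[[0, 0, 0], [0.02, 0, 0]]])

```text
time_s: 6.75
tool_pos: [0.5467, 0.0032, 0.0475]
tool_rot: [-140.1, 89.7, -168.8]
force: [-8.4, -3.4, 9.1]
grip_width: 0.0507
```

```bash
python3 r.py
```

```text
t 6.75 turned deg 98.50 rad 1.7191 Tz 0.2526 eff7 0.138 F [-8.4  -3.42  9.12] T [-0.838  1.646  0.253] pos [0.5467 0.0032 0.0475] q7 -18.8 v7 -22.03 w 0.0507
```

Emit:
drive_tool(increments=[[[0, 0, 0], [0.02, 0, 0]]])

```text
time_s: 6.85
tool_pos: [0.5467, 0.0032, 0.0474]
tool_rot: [-138.6, 89.7, -169.7]
force: [-8.2, -4.0, 9.6]
grip_width: 0.0513
```

```bash
python3 r.py
```

```text
t 6.85 turned deg 100.90 rad 1.7610 Tz 0.2424 eff7 0.137 F [-8.15 -4.05  9.6 ] T [-0.766  1.718  0.242] pos [0.5467 0.0032 0.0474] q7 -21.0 v7 -21.98 w 0.0513
```

```bash
python3 - <<'E'
from h import *
import cv2
from cell import env
b=env.read_camera("side")["frame"][170:260,320:440,::-1]
cv2.imwrite("pics/b2.png",cv2.resize(b,None,fx=6,fy=6,interpolation=2))
E
python3 r.py
```

```text
t 6.90 turned deg 101.00 rad 1.7628 Tz 0.0195 eff7 -0.167 F [-7.4  -2.43 10.14] T [-0.827  1.76   0.019] pos [0.5466 0.0032 0.0474] q7 -21.1 v7 3.53 w 0.0509
```

View pics/b2.png

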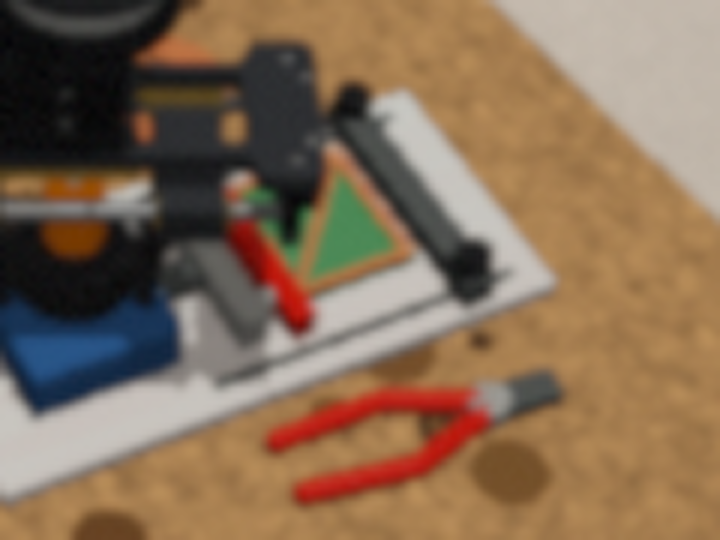

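Emit:
drive_tool(increments=[[[0, 0, 0], [0.02, 0, 0]], [[0, 0, 0], [0.02, 0, 0]], [[0, 0, 0], [0.02, 0, 0]]])

```text
time_s: 7.2
tool_pos: [0.5465, 0.0033, 0.0474]
tool_rot: [-134.1, 89.7, -172.5]
force: [-9.0, -2.4, 9.9]
grip_width: 0.0512
```

```bash
python3 r.py
```

```text
t 7.20 turned deg 108.09 rad 1.8866 Tz 0.2189 eff7 0.136 F [-9.   -2.38  9.93] T [-0.755  1.871  0.219] pos [0.5465 0.0033 0.0474] q7 -27.6 v7 -21.82 w 0.0512
```

Emit:
drive_tool(increments=[[[0, 0, 0], [0.02, 0, 0]]])

```text
time_s: 7.3
tool_pos: [0.5465, 0.0033, 0.0474]
tool_rot: [-132.6, 89.7, -173.3]
force: [-9.4, -3.0, 9.6]
grip_width: 0.0507
```

```bash
python3 r.py
```

```text
t 7.30 turned deg 110.49 rad 1.9284 Tz 0.2710 eff7 0.136 F [-9.44 -2.96  9.62] T [-0.726  1.865  0.271] pos [0.5465 0.0033 0.0474] q7 -29.8 v7 -21.84 w 0.0507
```

Emit:
drive_tool(increments=[[[0, 0, 0], [0.02, 0, 0]]])

```text
time_s: 7.4
tool_pos: [0.5464, 0.0034, 0.0474]
tool_rot: [-131.3, 89.7, -174.4]
force: [-8.1, -3.7, 10.3]
grip_width: 0.0507
```

```bash
python3 r.py
```

```text
t 7.40 turned deg 112.89 rad 1.9703 Tz 0.2889 eff7 0.135 F [-8.1  -3.66 10.29] T [-0.737  1.951  0.289] pos [0.5464 0.0034 0.0474] q7 -32.0 v7 -21.78 w 0.0507
```

Emit:
drive_tool(increments=[[[0, 0, 0], [0.02, 0, 0]]])

```text
time_s: 7.5
tool_pos: [0.5464, 0.0034, 0.0475]
tool_rot: [-129.8, 89.7, -175.3]
force: [-8.4, -3.3, 9.7]
grip_width: 0.0512
```

```bash
python3 r.py
```

```text
t 7.50 turned deg 115.29 rad 2.0122 Tz 0.3083 eff7 0.135 F [-8.44 -3.28  9.75] T [-0.699  1.979  0.308] pos [0.5464 0.0034 0.0475] q7 -34.2 v7 -21.81 w 0.0512
```

Emit:
drive_tool(increments=[[[0, 0, 0], [0.01, 0, 0]]])

```text
time_s: 7.6
tool_pos: [0.5463, 0.0034, 0.0474]
tool_rot: [-128.3, 89.7, -175.0]
force: [-9.7, -3.6, 11.1]
grip_width: 0.0511
```

```bash
python3 r.py
```

```text
t 7.60 turned deg 116.47 rad 2.0327 Tz 0.2428 eff7 -0.177 F [-9.66 -3.55 11.13] T [-0.64   1.948  0.243] pos [0.5463 0.0034 0.0474] q7 -35.3 v7 -10.09 w 0.0511
```

Emit:
drive_tool(increments=[[[0, 0, 0], [0.01, 0, 0]]])

```text
time_s: 7.7
tool_pos: [0.5463, 0.0035, 0.0474]
tool_rot: [-127.6, 89.7, -175.5]
force: [-9.5, -1.8, 10.6]
grip_width: 0.0508
```

```bash
python3 r.py
```

```text
t 7.70 turned deg 117.64 rad 2.0532 Tz 0.2689 eff7 -0.069 F [-9.55 -1.81 10.61] T [-0.72   1.961  0.269] pos [0.5463 0.0035 0.0474] q7 -36.4 v7 -10.85 w 0.0508
```

Emit:
drive_tool(increments=[[[0, 0, 0], [0.01, 0, 0]]])

```text
time_s: 7.8
tool_pos: [0.5463, 0.0035, 0.0474]
tool_rot: [-126.9, 89.6, -175.9]
force: [-9.7, -3.7, 10.5]
grip_width: 0.0509
```

```bash
python3 r.py
```

```text
t 7.80 turned deg 118.83 rad 2.0740 Tz 0.2805 eff7 -0.063 F [-9.66 -3.66 10.47] T [-0.685  2.007  0.28 ] pos [0.5463 0.0035 0.0474] q7 -37.5 v7 -10.88 w 0.0509
```

Emit:
drive_tool(increments=[[[0, 0, 0], [0.01, 0, 0]]])

```text
time_s: 7.9
tool_pos: [0.5463, 0.0035, 0.0474]
tool_rot: [-126.0, 89.6, -176.3]
force: [-8.7, -2.7, 10.8]
grip_width: 0.0505
```

```bash
python3 r.py
```

```text
t 7.90 turned deg 120.03 rad 2.0950 Tz 0.2881 eff7 -0.063 F [-8.66 -2.66 10.8 ] T [-0.686  2.01   0.288] pos [0.5463 0.0035 0.0474] q7 -38.6 v7 -10.87 w 0.0505
```

Emit:
drive_tool(increments=[[[0, 0, 0], [0.01, 0, 0]]])

```text
time_s: 8.0
tool_pos: [0.5463, 0.0035, 0.0474]
tool_rot: [-125.2, 89.6, -176.6]
force: [-9.7, -2.7, 11.5]
grip_width: 0.0511
```

```bash
python3 r.py
```

```text
t 8.00 turned deg 121.23 rad 2.1159 Tz 0.3029 eff7 -0.063 F [-9.72 -2.68 11.54] T [-0.656  2.018  0.303] pos [0.5463 0.0035 0.0474] q7 -39.7 v7 -10.86 w 0.0511
```

Emit:
drive_tool(increments=[[[0, 0, 0], [0.01, 0, 0]]])

```text
time_s: 8.1
tool_pos: [0.5462, 0.0036, 0.0474]
tool_rot: [-124.7, 89.6, -177.4]
force: [-9.1, -1.8, 10.5]
grip_width: 0.0507
```

```bash
python3 r.py
```

```text
t 8.10 turned deg 122.43 rad 2.1368 Tz 0.2768 eff7 -0.063 F [-9.06 -1.78 10.52] T [-0.693  2.069  0.277] pos [0.5462 0.0036 0.0474] q7 -40.8 v7 -10.76 w 0.0507
```

Emit:
drive_tool(increments=[[[0, 0, 0], [0.01, 0, 0]]])

```text
time_s: 8.2
tool_pos: [0.5462, 0.0036, 0.0474]
tool_rot: [-123.5, 89.6, -177.4]
force: [-9.0, -1.8, 10.7]
grip_width: 0.0507
```

```bash
python3 r.py
```

```text
t 8.20 turned deg 123.63 rad 2.1578 Tz 0.2859 eff7 -0.063 F [-8.96 -1.82 10.66] T [-0.603  2.09   0.286] pos [0.5462 0.0036 0.0474] q7 -41.8 v7 -10.76 w 0.0507
```

Emit:
drive_tool(increments=[[[0, 0, 0], [0.01, 0, 0]]])

```text
time_s: 8.3
tool_pos: [0.5462, 0.0036, 0.0474]
tool_rot: [-123.2, 89.6, -178.3]
force: [-9.3, -2.2, 11.8]
grip_width: 0.0511
```

```bash
python3 r.py
```

```text
t 8.30 turned deg 124.83 rad 2.1787 Tz 0.2932 eff7 -0.063 F [-9.31 -2.15 11.83] T [-0.625  2.081  0.293] pos [0.5462 0.0036 0.0474] q7 -42.9 v7 -10.80 w 0.0511
```

```bash
python3 - <<'E'
from h import *
import cv2
from cell import env
b=env.read_camera("side")["frame"][180:240,345:425,::-1]
cv2.imwrite("pics/b3.png",cv2.resize(b,None,fx=9,fy=9,interpolation=2))
E
python3 r.py
```

```text
t 8.35 turned deg 124.89 rad 2.1797 Tz 0.1441 eff7 -0.185 F [-9.81 -3.36 10.36] T [-0.658  2.064  0.144] pos [0.5462 0.0036 0.0474] q7 -43.0 v7 1.77 w 0.0512
```

View pics/b3.png

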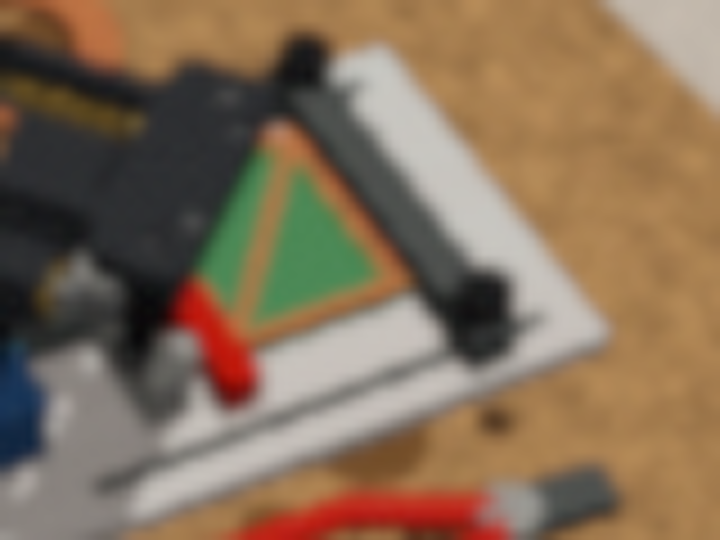

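Emit:
drive_tool(increments=[[[0, 0, 0], [0.01, 0, 0]], [[0, 0, 0], [0.01, 0, 0]]])

```text
time_s: 8.55
tool_pos: [0.5462, 0.0037, 0.0474]
tool_rot: [-121.3, 89.6, -178.8]
force: [-9.9, -2.4, 11.0]
grip_width: 0.0509
```

```bash
python3 r.py
```

```text
t 8.55 turned deg 127.23 rad 2.2206 Tz 0.2861 eff7 -0.058 F [-9.91 -2.36 10.98] T [-0.573  2.117  0.286] pos [0.5462 0.0037 0.0474] q7 -45.1 v7 -10.81 w 0.0509
```

Emit:
drive_tool(increments=[[[0, 0, 0], [0.01, 0, 0]]])

```text
time_s: 8.65
tool_pos: [0.5461, 0.0037, 0.0474]
tool_rot: [-120.4, 89.6, -179.1]
force: [-9.4, -2.2, 10.6]
grip_width: 0.0512
```

```bash
python3 r.py
```

```text
t 8.65 turned deg 128.43 rad 2.2415 Tz 0.2951 eff7 -0.063 F [-9.45 -2.18 10.65] T [-0.619  2.14   0.295] pos [0.5461 0.0037 0.0474] q7 -46.2 v7 -10.75 w 0.0512
```

Emit:
drive_tool(increments=[[[0, 0, 0], [0.01, 0, 0]]])

```text
time_s: 8.75
tool_pos: [0.5461, 0.0037, 0.0474]
tool_rot: [-119.7, 89.6, -179.5]
force: [-9.5, -1.9, 11.9]
grip_width: 0.0511
```

```bash
python3 r.py
```

```text
t 8.75 turned deg 129.63 rad 2.2624 Tz 0.3194 eff7 -0.070 F [-9.52 -1.91 11.86] T [-0.603  2.153  0.319] pos [0.5461 0.0037 0.0474] q7 -47.3 v7 -10.87 w 0.0511
```

Emit:
drive_tool(increments=[[[0, 0, 0], [0.01, 0, 0]]])

```text
time_s: 8.85
tool_pos: [0.5461, 0.0038, 0.0474]
tool_rot: [-119.0, 89.6, -180.0]
force: [-9.5, -1.9, 11.4]
grip_width: 0.0511
```

```bash
python3 r.py; cat log.txt
```

```text
t 8.85 turned deg 130.82 rad 2.2833 Tz 0.2114 eff7 -0.081 F [-9.54 -1.94 11.36] T [-0.535  2.201  0.211] pos [0.5461 0.0038 0.0474] q7 -48.4 v7 -10.71 w 0.0511
4.50 0.3382 0.2711 0.5680
4.90 0.6736 0.2685 0.5591
5.30 1.0087 0.2630 0.5521
5.35 1.0125 -0.1552 -0.1166
5.85 1.3422 0.2818 0.1287
6.05 1.4260 0.2460 0.1404
6.25 1.5097 0.3000 0.1396
6.45 1.5934 0.1959 0.1388
6.55 1.6354 0.2618 0.1384
6.65 1.6772 0.2549 0.1380
6.75 1.7191 0.2526 0.1376
6.85 1.7610 0.2424 0.1373
6.90 1.7628 0.0195 -0.1668
7.20 1.8866 0.2189 0.1365
7.30 1.9284 0.2710 0.1358
7.40 1.9703 0.2889 0.1355
7.50 2.0122 0.3083 0.1351
7.60 2.0327 0.2428 -0.1767
7.70 2.0532 0.2689 -0.0690
7.80 2.0740 0.2805 -0.0631
7.90 2.0950 0.2881 -0.0629
8.00 2.1159 0.3029 -0.0629
8.10 2.1368 0.2768 -0.0630
8.20 2.1578 0.2859 -0.0630
8.30 2.1787 0.2932 -0.0629
8.35 2.1797 0.1441 -0.1851
8.55 2.2206 0.2861 -0.0581
8.65 2.2415 0.2951 -0.0628
8.75 2.2624 0.3194 -0.0698
8.85 2.2833 0.2114 -0.0815
```

Emit:
drive_tool(increments=[[[0, 0, 0], [0.01, 0, 0]], [[0, 0, 0], [0.01, 0, 0]]])

```text
time_s: 9.05
tool_pos: [0.546, 0.0038, 0.0474]
tool_rot: [-117.0, 89.6, 179.6]
force: [-9.8, -1.5, 11.5]
grip_width: 0.0509
```

```bash
python3 r.py
```

```text
t 9.05 turned deg 133.22 rad 2.3251 Tz 0.3206 eff7 -0.105 F [-9.82 -1.54 11.49] T [-0.567  2.21   0.321] pos [0.546  0.0038 0.0474] q7 -50.5 v7 -10.61 w 0.0509
```

Emit:
drive_tool(increments=[[[0, 0, 0], [0.01, 0, 0]], [[0, 0, 0], [0.01, 0, 0]]])

```text
time_s: 9.25
tool_pos: [0.546, 0.0039, 0.0474]
tool_rot: [-115.2, 89.6, 179.0]
force: [-9.2, -2.4, 11.5]
grip_width: 0.0507
```

```bash
python3 r.py
```

```text
t 9.25 turned deg 135.61 rad 2.3668 Tz 0.3109 eff7 -0.129 F [-9.25 -2.37 11.55] T [-0.526  2.258  0.311] pos [0.546  0.0039 0.0474] q7 -52.7 v7 -10.71 w 0.0507
```

Emit:
drive_tool(increments=[[[0, 0, 0], [0.01, 0, 0]]])

```text
time_s: 9.35
tool_pos: [0.546, 0.0039, 0.0474]
tool_rot: [-114.4, 89.6, 178.6]
force: [-9.6, -2.8, 11.3]
grip_width: 0.0506
```

```bash
python3 r.py
```

```text
t 9.35 turned deg 136.81 rad 2.3877 Tz 0.3184 eff7 -0.141 F [-9.59 -2.79 11.29] T [-0.557  2.242  0.318] pos [0.546  0.0039 0.0474] q7 -53.8 v7 -10.71 w 0.0506
```

Emit:
drive_tool(increments=[[[0, 0, 0], [0.01, 0, 0]]])

```text
time_s: 9.45
tool_pos: [0.546, 0.0039, 0.0474]
tool_rot: [-113.2, 89.6, 178.6]
force: [-9.5, -1.3, 11.8]
grip_width: 0.051
```

```bash
python3 r.py
```

```text
t 9.45 turned deg 138.00 rad 2.4086 Tz 0.3695 eff7 -0.152 F [-9.48 -1.34 11.77] T [-0.475  2.187  0.37 ] pos [0.546  0.0039 0.0474] q7 -54.8 v7 -10.62 w 0.0510
```

Emit:
drive_tool(increments=[[[0, 0, 0], [0.01, 0, 0]], [[0, 0, 0], [0.01, 0, 0]]])

```text
time_s: 9.65
tool_pos: [0.546, 0.004, 0.0474]
tool_rot: [-111.3, 89.6, 178.1]
force: [-10.1, -2.6, 11.6]
grip_width: 0.0508
```

```bash
python3 r.py
```

```text
t 9.65 turned deg 140.40 rad 2.4505 Tz 0.4102 eff7 -0.176 F [-10.06  -2.61  11.58] T [-0.535  2.293  0.41 ] pos [0.546  0.004  0.0474] q7 -57.0 v7 -10.74 w 0.0508
```

Emit:
drive_tool(increments=[[[0, 0, 0], [0.001, 0, 0]], [[0, 0, 0], [0, 0, 0]]])

```text
time_s: 9.85
tool_pos: [0.546, 0.004, 0.0474]
tool_rot: [-111.7, 89.6, 177.6]
force: [-9.4, -2.5, 11.3]
grip_width: 0.0509
```

```bash
python3 r.py
```

```text
t 9.85 turned deg 140.49 rad 2.4520 Tz 0.2732 eff7 -0.279 F [-9.35 -2.54 11.32] T [-0.507  2.329  0.273] pos [0.546  0.004  0.0474] q7 -57.1 v7 0.03 w 0.0509
```

```bash
python3 -c "
from h import *
o,p,R=st();plan(p+[-.003,-.0008,.001])"
```

```text
t 9.85 pos [0.546  0.004  0.0474] q [-48.1  21.5  52.8 110.2 -20.1  58.4 -57.1] w 0.0509 F [-9.35 -2.54 11.32] T [-0.507  2.329  0.273]
axes x [-0.007  0.    -1.   ] y [ 0.944  0.33  -0.006] z [ 0.33  -0.944 -0.003] open yaw -70.71
shift tool units [-0.024 -0.078 -0.006] mm [-1.  -3.1 -0.2]
level units [ 0.     -0.0012  0.0031]
```

Emit:
drive_tool(increments=[[[-0.005, -0.02, 0], [0, 0, 0]], [[-0.005, -0.02, 0], [0, 0, 0]], [[0, 0, 0], [0, 0, 0]]])

```text
time_s: 10.15
tool_pos: [0.546, 0.004, 0.0475]
tool_rot: [-112.3, 89.8, 177.0]
force: [-6.1, -2.1, 4.7]
grip_width: 0.0508
```

```bash
python3 r.py
```

```text
t 10.15 turned deg 140.48 rad 2.4518 Tz 0.3626 eff7 -0.290 F [-6.11 -2.11  4.7 ] T [-0.343  1.308  0.363] pos [0.546  0.004  0.0475] q7 -57.1 v7 0.04 w 0.0508
```

Relief works; apply the rest.

Emit:
drive_tool(increments=[[[-0.004, -0.03, 0], [0, 0, 0]], [[-0.004, -0.025, 0.01], [0, 0, 0]], [[0, 0, 0], [0, 0, 0]]])

```text
time_s: 10.45
tool_pos: [0.546, 0.0039, 0.0476]
tool_rot: [99.3, 89.9, 28.6]
force: [1.3, 1.6, -6.3]
grip_width: 0.0507
```

```bash
python3 r.py
```

```text
t 10.45 turned deg 140.47 rad 2.4517 Tz 0.2108 eff7 -0.236 F [ 1.31  1.64 -6.28] T [ 0.303 -0.281  0.211] pos [0.546  0.0039 0.0476] q7 -57.2 v7 -0.03 w 0.0507
```

Emit:
drive_tool(increments=[[[0, 0, 0], [0, 0, 0]], [[0, 0, 0], [0, 0, 0]], [[0, 0, 0], [0, 0, 0]], [[0, 0, 0], [0, 0, 0]], [[0, 0, 0], [0, 0, 0]], [[0, 0, 0], [0, 0, 0]], [[0, 0, 0], [0, 0, 0]]], hand=1)

```text
time_s: 11.15
tool_pos: [0.5456, 0.0029, 0.0481]
tool_rot: [94.5, 90.0, 23.8]
force: [-0.3, 0.1, 0.1]
grip_width: 0.086
```

```bash
python3 r.py; python3 -c "
from h import *
plan([.546,.0039,.078])"
```

```text
t 11.15 turned deg 140.52 rad 2.4525 Tz -0.0236 eff7 -0.000 F [-0.31  0.13  0.13] T [-0.07   0.148 -0.024] pos [0.5456 0.0029 0.0481] q7 -57.2 v7 0.02 w 0.0860
t 11.15 pos [0.5456 0.0029 0.0481] q [-48.4  21.1  53.  110.6 -19.8  57.9 -57.2] w 0.086 F [-0.31  0.13  0.13] T [-0.07   0.148 -0.024]
axes x [ 0.  0. -1.] y [0.944 0.33  0.   ] z [ 0.33  -0.944 -0.   ] open yaw -70.74
shift tool units [-0.747  0.017 -0.02 ] mm [-29.9   0.7  -0.8]
level units [-0.     -0.     -0.0001]
```

Emit:
drive_tool(increments=[[[-0.25, 0.021, -0.007], [0, 0, 0]], [[-0.25, 0.021, -0.007], [0, 0, 0]], [[-0.25, 0.021, -0.006], [0, 0, 0]], [[0, 0, 0], [-0.06, 0, 0]], [[0, 0, 0], [-0.06, 0, 0]], [[0, 0, 0], [-0.06, 0, 0]], [[0, 0, 0], [-0.06, 0, 0]], [[0, 0, 0], [-0.06, 0, 0]], [[0, 0, 0], [-0.06, 0, 0]], [[0, 0, 0], [-0.06, 0, 0]]])

```text
time_s: 12.15
tool_pos: [0.5483, 0.0046, 0.0792]
tool_rot: [33.3, 89.9, 13.2]
force: [-0.8, 0.8, -0.4]
grip_width: 0.0868
```

Emit:
drive_tool(increments=[[[0, 0, 0], [-0.06, 0, 0]], [[0, 0, 0], [0, 0, 0]], [[0, 0, 0], [0, 0, 0]], [[0, 0, 0], [0, 0, 0]]])

```text
time_s: 12.55
tool_pos: [0.5479, 0.0046, 0.0785]
tool_rot: [30.0, 90.0, 16.7]
force: [0.6, 0.6, -0.1]
grip_width: 0.0869
```

```bash
python3 - <<'E'
from h import *
import cv2
from cell import env
plan([.5477,.0045,.078])
b=env.read_camera("side")["frame"][150:250,300:430,::-1]
cv2.imwrite("pics/c1.png",cv2.resize(b,None,fx=6,fy=6,interpolation=2))
E
```

```text
t 12.55 pos [0.5479 0.0046 0.0785] q [-41.5  15.9  43.7 108.7 -12.6  60.3  -5.8] w 0.0869 F [ 0.6   0.6  -0.06] T [-0.146  0.003 -0.005]
axes x [ 0.001  0.    -1.   ] y [0.229 0.973 0.   ] z [ 0.973 -0.229  0.001] open yaw -13.26
shift tool units [ 0.012 -0.003 -0.005] mm [ 0.5 -0.1 -0.2]
level units [-0.      0.0003 -0.0001]
```

View pics/c1.png

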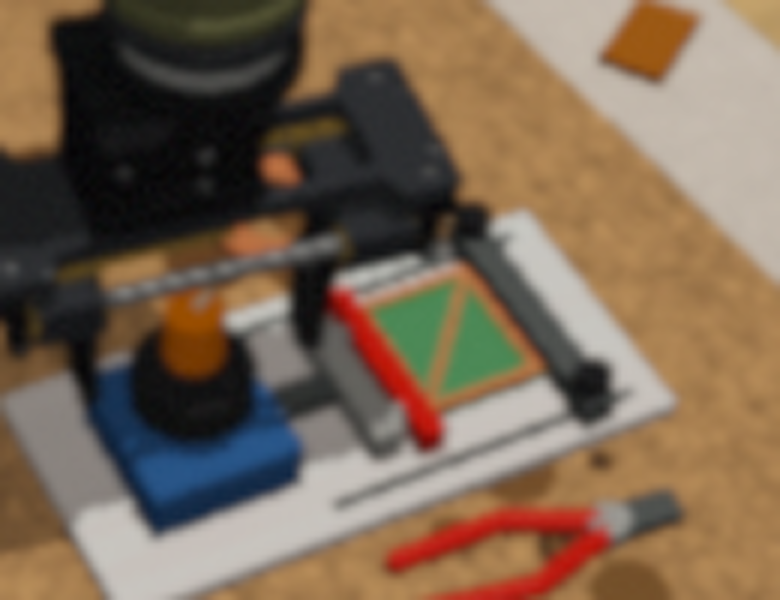

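Emit:
drive_tool(increments=[[[0.01, 0, 0], [0, 0, 0]], [[0, 0, 0], [0, 0, 0]], [[0, 0, 0], [0, 0, 0]], [[0, 0, 0], [0, 0, 0]], [[0, 0, 0], [0, 0, 0]], [[0, 0, 0], [0, 0, 0]], [[0, 0, 0], [0, 0, 0]], [[0, 0, 0], [0, 0, 0]], [[0, 0, 0], [0, 0, 0]], [[0, 0, 0], [0, 0, 0]]], hand=-1, squeeze=12)

```text
time_s: 13.6
tool_pos: [0.5475, 0.0046, 0.0777]
tool_rot: [168.0, 90.0, 154.9]
force: [-0.9, -0.2, 0.7]
grip_width: 0.0259
```

```bash
sed -i 's/log.txt/log2.txt/;s/69\.78-y/-13.26-y/g' r.py; python3 r.py
```

```text
t 13.60 turned deg -0.13 rad -0.0022 Tz 0.0122 eff7 0.002 F [-0.95 -0.17  0.7 ] T [-0.032  0.276  0.012] pos [0.5475 0.0046 0.0777] q7 -5.7 v7 -0.05 w 0.0259
```

Emit:
drive_tool(increments=[[[0, 0, 0], [0.02, 0, 0]], [[0, 0, 0], [0.02, 0, 0]], [[0, 0, 0], [0.02, 0, 0]], [[0, 0, 0], [0.02, 0, 0]], [[0, 0, 0], [0.02, 0, 0]], [[0, 0, 0], [0.02, 0, 0]], [[0, 0, 0], [0.02, 0, 0]], [[0, 0, 0], [0.01, 0, 0]], [[0, 0, 0], [0.01, 0, 0]], [[0, 0, 0], [0.01, 0, 0]]])

```text
time_s: 14.6
tool_pos: [0.5475, 0.0046, 0.0777]
tool_rot: [-175.5, 90.0, 150.9]
force: [-1.5, 0.0, 1.8]
grip_width: 0.0257
```

```bash
python3 r.py
```

```text
t 14.60 turned deg 20.34 rad 0.3549 Tz 0.0153 eff7 0.170 F [-1.51  0.    1.85] T [-0.046  0.523  0.015] pos [0.5475 0.0046 0.0777] q7 -24.9 v7 -11.41 w 0.0257
```

Emit:
drive_tool(increments=[[[0, 0, 0], [0.02, 0, 0]], [[0, 0, 0], [0.02, 0, 0]], [[0, 0, 0], [0.02, 0, 0]], [[0, 0, 0], [0.02, 0, 0]], [[0, 0, 0], [0.02, 0, 0]], [[0, 0, 0], [0.02, 0, 0]], [[0, 0, 0], [0.02, 0, 0]], [[0, 0, 0], [0.02, 0, 0]], [[0, 0, 0], [0.01, 0, 0]], [[0, 0, 0], [0.01, 0, 0]]])

```text
time_s: 15.6
tool_pos: [0.5476, 0.0046, 0.0777]
tool_rot: [-140.9, 90.0, 163.9]
force: [-1.9, 1.1, 2.5]
grip_width: 0.0254
```

```bash
python3 r.py
```

```text
t 15.60 turned deg 41.93 rad 0.7318 Tz -0.0073 eff7 0.152 F [-1.86  1.06  2.48] T [-0.13   0.441 -0.007] pos [0.5476 0.0046 0.0777] q7 -45.0 v7 -11.08 w 0.0254
```

Emit:
drive_tool(increments=[[[0, 0, 0], [0.02, 0, 0]], [[0, 0, 0], [0.02, 0, 0]], [[0, 0, 0], [0.02, 0, 0]], [[0, 0, 0], [0.02, 0, 0]], [[0, 0, 0], [0.02, 0, 0]], [[0, 0, 0], [0.01, 0, 0]], [[0, 0, 0], [0.01, 0, 0]], [[0, 0, 0], [0.01, 0, 0]]])

```text
time_s: 16.4
tool_pos: [0.5476, 0.0045, 0.0777]
tool_rot: [-130.0, 90.0, 159.2]
force: [-2.8, -0.2, 2.4]
grip_width: 0.0254
```

```bash
python3 r.py
```

```text
t 16.40 turned deg 57.54 rad 1.0043 Tz 0.0283 eff7 0.163 F [-2.84 -0.18  2.39] T [-0.136  0.555  0.028] pos [0.5476 0.0045 0.0777] q7 -59.3 v7 -10.93 w 0.0254
```

Emit:
drive_tool(increments=[[[0, 0, 0], [0.01, 0, 0]]])

```text
time_s: 16.5
tool_pos: [0.5476, 0.0045, 0.0777]
tool_rot: [-137.5, 90.0, 150.4]
force: [-1.6, 0.4, 1.7]
grip_width: 0.0257
```

```bash
python3 r.py
```

```text
t 16.50 turned deg 58.76 rad 1.0255 Tz 0.0419 eff7 0.162 F [-1.57  0.37  1.72] T [-0.062  0.602  0.042] pos [0.5476 0.0045 0.0777] q7 -60.4 v7 -10.88 w 0.0257
```

Emit:
drive_tool(increments=[[[0, 0, 0], [0.01, 0, 0]]])

```text
time_s: 16.6
tool_pos: [0.5476, 0.0045, 0.0777]
tool_rot: [-131.9, 90.0, 154.9]
force: [-2.5, -0.5, 1.8]
grip_width: 0.0255
```

```bash
python3 r.py
```

```text
t 16.60 turned deg 59.97 rad 1.0466 Tz 0.0273 eff7 0.160 F [-2.55 -0.53  1.82] T [-0.063  0.584  0.027] pos [0.5476 0.0045 0.0777] q7 -61.5 v7 -10.85 w 0.0255
```

Emit:
drive_tool(increments=[[[0, 0, 0], [0.01, 0, 0]]])

```text
time_s: 16.7
tool_pos: [0.5476, 0.0045, 0.0777]
tool_rot: [-130.5, 90.0, 155.1]
force: [-2.1, 0.6, 1.4]
grip_width: 0.0257
```

```bash
python3 r.py
```

```text
t 16.70 turned deg 61.17 rad 1.0676 Tz 0.0217 eff7 0.159 F [-2.08  0.64  1.4 ] T [-0.095  0.606  0.022] pos [0.5476 0.0045 0.0777] q7 -62.6 v7 -10.85 w 0.0257
```

Emit:
drive_tool(increments=[[[0, 0, 0], [0.01, 0, 0]]])

```text
time_s: 16.8
tool_pos: [0.5476, 0.0045, 0.0777]
tool_rot: [-121.6, 90.0, 162.7]
force: [-1.9, -0.1, 2.0]
grip_width: 0.0257
```

```bash
python3 r.py
```

```text
t 16.80 turned deg 62.37 rad 1.0885 Tz 0.0498 eff7 0.158 F [-1.91 -0.13  1.98] T [-0.101  0.664  0.05 ] pos [0.5476 0.0045 0.0777] q7 -63.7 v7 -10.76 w 0.0257
```

Emit:
drive_tool(increments=[[[0, 0, 0], [0.01, 0, 0]]])

```text
time_s: 16.9
tool_pos: [0.5476, 0.0045, 0.0777]
tool_rot: [-104.5, 90.0, 178.7]
force: [-3.0, -0.8, 2.6]
grip_width: 0.0257
```

```bash
python3 r.py
```

```text
t 16.90 turned deg 63.58 rad 1.1096 Tz 0.0318 eff7 0.158 F [-2.97 -0.8   2.64] T [-0.166  0.723  0.032] pos [0.5476 0.0045 0.0777] q7 -64.8 v7 -10.80 w 0.0257
```

Emit:
drive_tool(increments=[[[0, 0, 0], [0.01, 0, 0]]])

```text
time_s: 17.0
tool_pos: [0.5476, 0.0045, 0.0777]
tool_rot: [-101.4, 90.0, -179.4]
force: [-3.2, -0.6, 2.6]
grip_width: 0.0254
```

```bash
python3 r.py
```

```text
t 17.00 turned deg 64.77 rad 1.1305 Tz 0.0218 eff7 0.157 F [-3.23 -0.59  2.57] T [-0.132  0.655  0.022] pos [0.5476 0.0045 0.0777] q7 -65.8 v7 -10.72 w 0.0254
```

Emit:
drive_tool(increments=[[[0, 0, 0], [0.01, 0, 0]]])

```text
time_s: 17.1
tool_pos: [0.5476, 0.0045, 0.0777]
tool_rot: [-121.0, 90.0, 159.8]
force: [-2.5, -0.1, 2.8]
grip_width: 0.0253
```

```bash
python3 r.py
```

```text
t 17.10 turned deg 65.97 rad 1.1514 Tz 0.0068 eff7 0.157 F [-2.47 -0.07  2.78] T [-0.174  0.761  0.007] pos [0.5476 0.0045 0.0777] q7 -66.9 v7 -10.74 w 0.0253
```

Emit:
drive_tool(increments=[[[0, 0, 0], [0.01, 0, 0]]])

```text
time_s: 17.2
tool_pos: [0.5476, 0.0045, 0.0777]
tool_rot: [-82.1, 90.0, -162.5]
force: [-3.0, -0.9, 2.1]
grip_width: 0.0256
```

```bash
python3 r.py
```

```text
t 17.20 turned deg 67.17 rad 1.1724 Tz 0.0285 eff7 0.157 F [-2.97 -0.93  2.12] T [-0.14   0.782  0.029] pos [0.5476 0.0045 0.0777] q7 -68.0 v7 -10.81 w 0.0256
```

Emit:
drive_tool(increments=[[[0, 0, 0], [0.01, 0, 0]]])

```text
time_s: 17.3
tool_pos: [0.5476, 0.0045, 0.0777]
tool_rot: [-101.5, 90.0, 176.8]
force: [-3.0, -0.1, 2.6]
grip_width: 0.0254
```

```bash
python3 r.py
```

```text
t 17.30 turned deg 68.37 rad 1.1933 Tz 0.0334 eff7 0.156 F [-2.99 -0.07  2.62] T [-0.162  0.762  0.033] pos [0.5476 0.0045 0.0777] q7 -69.1 v7 -10.73 w 0.0254
```

Emit:
drive_tool(increments=[[[0, 0, 0], [0.01, 0, 0]]])

```text
time_s: 17.4
tool_pos: [0.5476, 0.0045, 0.0777]
tool_rot: [-78.7, 90.0, -161.5]
force: [-2.6, -0.9, 2.4]
grip_width: 0.0256
```

```bash
python3 r.py
```

```text
t 17.40 turned deg 69.58 rad 1.2143 Tz -0.0249 eff7 0.156 F [-2.63 -0.9   2.43] T [-0.153  0.779 -0.025] pos [0.5476 0.0045 0.0777] q7 -70.2 v7 -10.76 w 0.0256
```

Emit:
drive_tool(increments=[[[0, 0, 0], [0.01, 0, 0]]])

```text
time_s: 17.5
tool_pos: [0.5477, 0.0045, 0.0777]
tool_rot: [-56.7, 90.0, -140.7]
force: [-3.5, -1.1, 3.2]
grip_width: 0.0252
```

```bash
python3 r.py
```

```text
t 17.50 turned deg 70.77 rad 1.2352 Tz 0.0638 eff7 0.156 F [-3.53 -1.06  3.22] T [-0.217  0.741  0.064] pos [0.5477 0.0045 0.0777] q7 -71.2 v7 -10.69 w 0.0252
```

Emit:
drive_tool(increments=[[[0, 0, 0], [0.01, 0, 0]]])

```text
time_s: 17.6
tool_pos: [0.5476, 0.0045, 0.0777]
tool_rot: [-72.6, 90.0, -157.9]
force: [-2.8, -1.9, 3.4]
grip_width: 0.0254
```

```bash
python3 r.py
```

```text
t 17.60 turned deg 71.96 rad 1.2560 Tz 0.1875 eff7 0.007 F [-2.79 -1.93  3.37] T [-0.167  0.826  0.188] pos [0.5476 0.0045 0.0777] q7 -72.3 v7 -10.40 w 0.0254
```

Emit:
drive_tool(increments=[[[0, 0, 0], [0.001, 0, 0]], [[0, 0, 0], [0, 0, 0]]])

```text
time_s: 17.8
tool_pos: [0.5477, 0.0045, 0.0777]
tool_rot: [-30.4, 90.0, -115.6]
force: [-2.1, -1.2, 2.8]
grip_width: 0.0253
```

```bash
python3 r.py
```

```text
t 17.80 turned deg 71.98 rad 1.2562 Tz 0.1892 eff7 -0.205 F [-2.13 -1.17  2.79] T [-0.159  0.796  0.189] pos [0.5477 0.0045 0.0777] q7 -72.3 v7 0.11 w 0.0253
```

Emit:
drive_tool(increments=[[[0, 0, 0], [0, 0, 0]], [[0, 0, 0], [0, 0, 0]], [[0, 0, 0], [0, 0, 0]], [[0, 0, 0], [0, 0, 0]], [[0, 0, 0], [0, 0, 0]], [[0, 0, 0], [0, 0, 0]], [[0, 0, 0], [0, 0, 0]], [[0, 0, 0], [0, 0, 0]]], hand=1)

```text
time_s: 18.6
tool_pos: [0.5478, 0.0045, 0.0777]
tool_rot: [90.0, 90.0, 4.7]
force: [0.5, 0.4, 0.4]
grip_width: 0.0809
```

Emit:
drive_tool(increments=[[[-0.3, 0, 0], [0, 0, 0]], [[-0.4, 0, 0], [0, 0, 0]], [[-0.5, 0, 0], [0, 0, 0]], [[-0.5, 0, 0], [0, 0, 0]], [[-0.5, 0, 0], [0, 0, 0]], [[-0.5, 0, 0], [0, 0, 0]], [[-0.4, 0, 0], [0, 0, 0]], [[-0.2, 0, 0], [0, 0, 0]], [[0, 0, 0], [0, 0, 0]]])

```text
time_s: 19.5
tool_pos: [0.5484, 0.0046, 0.2111]
tool_rot: [109.4, 89.9, 24.2]
force: [0.5, -0.6, 0.0]
grip_width: 0.0869
```

```bash
python3 - <<'E'
from h import *
import cv2
from cell import env
plan([.5477,.0045,.21])
b=env.read_camera("side")["frame"][150:250,300:430,::-1]
cv2.imwrite("pics/d1.png",cv2.resize(b,None,fx=6,fy=6,interpolation=2))
E
```

```text
t 19.5 pos [0.5484 0.0046 0.2111] q [-59.    9.8  62.2 100.5  -9.1  74.9 -80. ] w 0.0869 F [ 0.52 -0.55  0.04] T [-0.091  0.131 -0.005]
axes x [ 0.002  0.001 -1.   ] y [0.997 0.083 0.002] z [ 0.083 -0.997 -0.001] open yaw -85.25
shift tool units [ 0.026 -0.019  0.   ] mm [ 1.1 -0.7  0. ]
level units [ 0.     -0.0004 -0.0011]
```

View pics/d1.png

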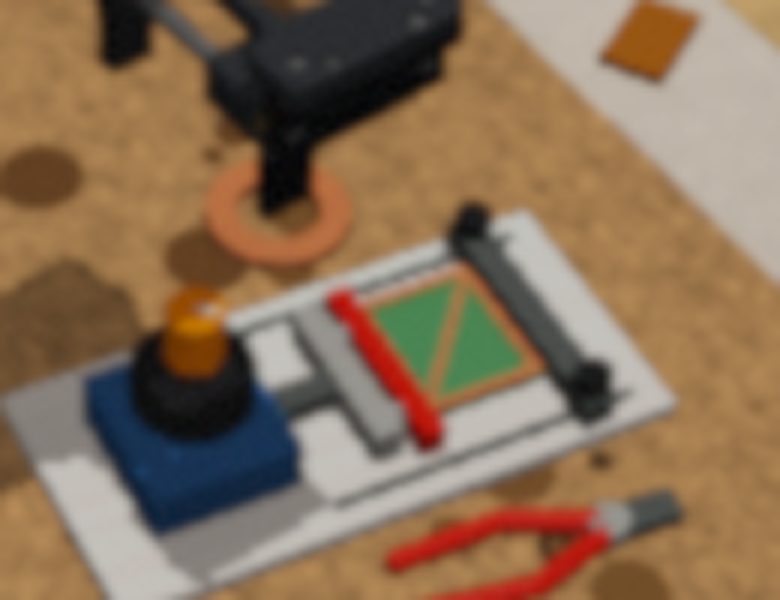

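The picture shows the red jaw (330–440, 290–445) flat on the tile, and the tile's far edge (460–545, 265–375) against the fence. Jaw and carriage sit at the same pixels as before locking. The tape and pliers haven't moved, and the gripper is clear.

```bash
python3 -c "
from cell import env
print(env.sign_off())"
```

```text
the job is handed in; nothing more can be done
None
```

The tile is clamped against the fence at about 12 N and the lock knob is turned to its stop. I handed the job in at about 19.5 s, with the gripper open and about 0.1 m above the knob.

- **Ring:** I turned it clockwise 2.45 rad. The wrist joint's effort was flat until 2.25 rad, where the tile came home, then rose about 0.57 N m per rad. I stopped 0.20 rad past that point. That gives 11.3 N from the effort rise and 12.1 N from the angle.
- **Lock knob:** I gripped it at only 12 N, so the grip would tend to slip before the ring moved. It turned freely for about 1.24 rad, then hit its stop. I held about 0.19 N m there, about half the 0.37 N m or so needed to drive the ring, and let go.
- **Last look:** The side camera showed the jaw and carriage at the same pixels before and after locking. The tile was square on the fence, and the tape and pliers were where they started. I did not recheck the flux bottle and jar, but the arm worked only above the jig.
- **Weaker checks:** The wrist torque sensor was noisy (about ±0.04 N m), so I relied on joint effort for the squeeze. It agreed only roughly, reading 0.37–0.41 N m at the end of the turn against about 0.37 expected. The camera is too coarse to confirm 12 N directly.
- **Side load:** While I turned the ring, about 10 N of side force built up at the tool because it was slightly off-centre. I relieved it before letting go.

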